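Set the jig stop and hold the hidden bolt head

ROBOT

A 7-joint arm with a two-finger parallel gripper is mounted at the origin on the work surface. World frame = base frame: x ahead of the robot, y to its left, z up, the work surface at z = 0. Lengths are in m, angles in rad, forces in N, time in s.
With the tool pointing down it reaches from about 0.4 to 0.85 m from the base axis. Payload 10.4 kg.
Tool frame: the origin (TCP) lies between the finger pads, 19 mm behind the fingertips; this is the grasp point; z points along the fingers, y is the line along which they close (so a half turn about z gives the same grasp; the last joint's range is limited). The gripper opens to 85 mm and grips with 20 to 120 N. Pads are 22 mm wide; open, the fingers measure 114 mm over their backs; the gripper's body (76 mm by 85 mm) begins 54 mm behind the grasp point. The pads swing forward as they close: fully open they stand 13 mm farther back than shut.
Start: joints at [-1.209, 0.332, -0.065, 1.46, 0.022, 1.35, -0.088], TCP at [0.235, 0.579, 0.25] pointing down, gripper open.
Joint ranges: [-2.6, 2.6], [-0.5, 2.12], [-1.47, 1.34], [0.16, 2.42], [-1.27, 4.41], [0.06, 2.06], [-2.6, 2.6]. Speed limits (rad/s): [2.22, 2.22, 2.79, 2.79, 3.14, 3.14, 3.14].

INTERFACE

Orientations are given as a rotation vector (axis times angle).
In Python, from cell import * gives the robot as it stands. The module is installed in compiled form; this text tells all that it offers.
- The arm moves only by the tool step_arm, never from a script. Its argument "targets" is a list of rows, each an object with "hand": the finger opening in cm, from 0 to 8.54; "xyz": the shift along the world's x, y, z in shares of 750 mm (1.0 is 750 mm), a list of three; "rot": the turn, a rotation vector about the world's x, y, z in normalised numbers (1 is 60 degrees), a list of three. In form: [{"hand": hand, "xyz": [x, y, z], "rot": [ax, ay, az]}, ...]. A call has exactly 5 rows; each row is the pose to reach, as a shift and turn from the pose commanded when the call began; what a row does not reach only later rows make up. A row lasts 1/10 s, in which the tool goes at most 50 mm and 8.59 degrees, less where a joint would pass 70% of its speed; a pose out of reach is approached as far as the arm can. No shift or turn number may pass 1 either way. A call with a gripper value outside its range is refused whole. The fingers move at their own pace and stop on an object; "newtons" is the grip in N (left out, the last holds). Time passes only in rows, so rows that repeat a pose let the fingers close, or fill a call up. It gives the time, the measured TCP pose, the force, the opening and the grip force at its end, in the units of the state.
- read_state(): the state, without advancing time (a new reading comes with each control period).
- camera(name): name is "scene" or "top"; returns the picture (420x560x3 uint8, red, green, blue); there is no depth.
- calibration(name): a dict with "K" (3x3 intrinsics, pixels), "view" (4x4, takes a point from world to camera coordinates). Camera axes: x right, y down, z forward; pixel columns grow to the right and rows downward; lengths in m; the calibration is good to about 2 mm. A picture is of the moment at which its call begins. calibration takes no time and is no camera call.
- finish_job(): hands the job in; it is judged then, once.
The state is a dict: "clock": time; "joint_pos": joint angles; "joint_velocities": joint speeds; "joint_torque": joint torques, N m; "eef_pos": TCP position; "eef_rot": TCP orientation; "force": force on the tool from outside, world axes, zero at the start; "wrist_torque": the same for the moment, N m; "opening": finger opening in m; "gripper_force": force on a finger pad.
Only numpy, scipy, OpenCV 4.12 (cv2) and the standard library are available. Lean on these libraries where they do the work, as an engineer would, in place of code of your own. Each camera call takes 0.05 s, during which the arm holds its last target. There are 200 camera calls.

TASK

The adjustable stop on the welding jig has to be bolted up at its end position: slide it by its projecting leg along the slotted bracket until it is right up against the end-stop block. Then reach down into the narrow gap between the bracket and the panel's folded edge, without leaning hard on that edge, and grip the hidden bolt head on two of its flats without spinning the bolt round. Finish while still holding the head firmly so that it cannot turn while I tighten the nut, the stop still up against its block; leave the spanner, the hammer and the wire brush where they lie.

Things in the scene. Friction and masses are not known exactly. Their poses are not given: they have to be found in the camera images.
- jig: Fixed steel jig plate, 325 x 370 x 12 mm, on the table; carries bracket, stop and panel. Origin on the table top, below the front face of the bracket's upright leg, at mid length. x points level from that face to the panel behind, y along the bracket (to the robot's left, up to 20 degrees off), z up. The stop's points, bracket and panel share these axes.
- bracket: Fixed grey angle bracket, 360 mm along y, origin as the jig. Upright leg 10 mm thick (x 0 to 10 mm), top 110 mm above the table, with a level slot 150 x 18 mm, middle 84 mm up. Foot: top 22 mm up, out to x -75 mm; cap screws at y -155 and +155 mm, 37 mm high. Left on the front face the welded end-stop block: y 95 to 115 mm, 18 mm proud, top 112 mm up.
- stop (a joint): Position of the stop along the slot in m: grows to jig +y (left), 0.120 when its edge bears on the end-stop block. It starts 50 to 110 mm short, slides with about 6 N of friction and stays where it is left.
- leg (a point): Where to take the stop, an upright piece of angle steel: flat leg (102 mm) on the bracket's front face and, at its right (-y) end, a projecting leg 10 mm thick across y, out to 72 mm in front of the bracket, top 112 mm, underside 50 mm above the table. Point on that leg's mid plane, 16 mm below its top, 45 mm before the bracket's front face; 40 mm free on either side. Moves with the stop.
- head_mid (a point): Middle of the bolt head, on the bolt axis, 84 mm above the table. Hidden behind the bracket: 21 mm behind its front face, 11 mm behind its rear face, 26 mm below its top edge; nothing stands over it. Moves with the stop (62 mm left of point leg), does not turn with the bolt.
- bolt_head: Hexagon bolt head, 24 mm across flats, 10 mm thick, origin at its middle, x along the bolt axis; turns with the bolt. A round washer, 40 mm across and 6 mm thick, lies between it and the bracket, so the head takes up 6 to 16 mm behind the bracket's rear face.
- bolt (a joint): Angle of the bolt about its level axis in rad: 0 when two flats stand plumb, facing jig +y and -y. Starts within 0.35 of that. The nut in front of the stop turns with it and is only finger tight (about 0.05 N m), so closing plumb jaws on the head turns it square.
- panel: Folded sheet-steel panel, 340 mm along y, clamped on the jig behind the bracket; origin as the jig. Its folded front edge, 3 mm thick, stands upright 46 mm behind the bracket's rear face (x 56 to 59 mm), top 80 mm above the table. The gap between them is open at the top.
- spanner: Bystander: loose steel spanner, 210 mm long, 8 mm thick, lying on the panel behind its folded edge. Origin at the centre of its underside.
- hammer: Bystander: loose chipping hammer, about 220 mm long, 27 mm high, lying on the table to the left of the jig. Origin on its underside near the middle.
- brush: Bystander: loose wire brush with a straight wooden handle, 280 x 42 x 26 mm, lying on its side on the table to the right of the jig. Origin at the centre of the handle's underside.

How it is judged:
On the way:
1. the stop is slid up to its end-stop block (within 4 mm), the bolt head not gripped yet (value of joint stop above 0.116 m and contact force between the fingers and bolt_head below 0.5 N), for 0.2 s.
At the end, for the whole second after the job is handed in: Through the last second: stop within 4 mm of its block; fingers astride the bolt head (TCP within 6 mm of the axis sideways, 15 mm of the head's middle along it, 22 mm above to 20 mm below), squeezing it with over 15 N; bolt still, under 0.5 rad from square (value of joint stop above 0.116 m and contact force between the fingers and bolt_head above 15 N and x of the grasp point in the frame of head_mid between -0.015 and 0.015 m and y of the grasp point in the frame of head_mid between -0.006 and 0.006 m and z of the grasp point in the frame of head_mid between -0.02 and 0.022 m and value of joint bolt between -0.5 and 0.5 rad and velocity of joint bolt between -0.1 and 0.1 rad/s); the arm keeps its last pose, push and grip.
It fails at once if the panel or its folded edge is pushed with more than 15 N (contact force between any of the fingers, the arm and panel above 15 N).
It fails at once if the spanner, the hammer or the wire brush is shifted by more than 30 mm (distance of any of spanner, hammer, brush from where it was at the start of the episode above 0.03 m).
It also fails if it takes over 42 s, if anything falls off the work surface, if the arm or the gripper's body presses on something with over 40 N, if the wrist force passes 120 N, or if a joint passes its speed limit or range.

## Working session

There is one attempt and no reset: what is moved stays moved. The work goes in short steps, Python scripts to look and compute and a tool call to move; the robot and the scene stay as the last step left them, time stands still between calls to the robot, and variables do not carry over. Pictures are saved under pics/ and viewed, at most 10 in all, crops included, and the job is handed in when it is done.

Besides the shell and the picture viewer there is one more tool, called by a JSON object that holds its "method" and its "body". step_arm: Moves the arm, as the interface text tells. Its arguments: {"type":"object","properties":{"targets":{"type":"array"},"newtons":{"type":"number"}},"required":["targets"]}

```bash
mkdir -p pics; python3 - <<'E'
from cell import *
import cv2
for n in("scene","top"):
    cv2.imwrite(f"pics/{n}0.png",camera(n)[:,:,::-1]); c=calibration(n); print(n,c["K"].tolist(),c["view"].round(4).tolist())
print(read_state())
E
```

```text
scene [[445.6859129149153, 0.0, 281.6992838076785], [0.0, 445.6859129149153, 215.63274783884313], [0.0, 0.0, 1.0]] [[-0.3176, 0.9482, -0.0088, 0.186], [0.6347, 0.2057, -0.7449, -0.3163], [-0.7045, -0.2422, -0.6671, 1.6164], [0.0, 0.0, 0.0, 1.0]]
top [[474.51311675838434, 0.0, 284.06281860886975], [0.0, 474.51311675838434, 203.66476359233937], [0.0, 0.0, 1.0]] [[-0.0672, -0.9977, 0.0029, 0.0249], [-0.9722, 0.0648, -0.2251, 0.6019], [0.2244, -0.0179, -0.9743, 1.0538], [0.0, 0.0, 0.0, 1.0]]
{'clock': 0.1, 'joint_pos': array([-1.20861439,  0.33278604, -0.06472941,  1.46085939,  0.02156928,
        1.34991634, -0.08847424]), 'joint_velocities': array([ 0.00068972, -0.00160746,  0.00015679, -0.00288195,  0.00054623,
        0.00422764,  0.00098161]), 'joint_torque': array([ 3.51529379e-04, -6.26748133e+01,  4.84226458e-02, -3.92428207e+01,
        1.61937723e-02,  6.91430701e-03,  5.30846808e-05]), 'eef_pos': array([0.23445527, 0.57901282, 0.2493087 ]), 'eef_rot': array([-6.00547336e-01, -3.08342855e+00,  1.97182263e-03]), 'force': array([-0.41799128,  1.20093503, -0.54859431]), 'wrist_torque': array([-0.02255067, -0.00535718, -0.03230943]), 'gripper_force': 0.0, 'opening': 0.08546361983865651}
```

View pics/scene0.png

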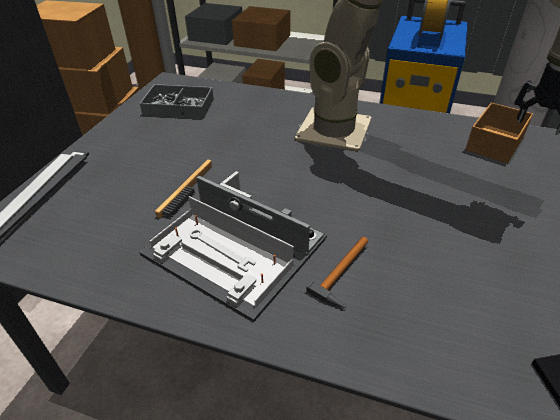

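View pics/top0.png

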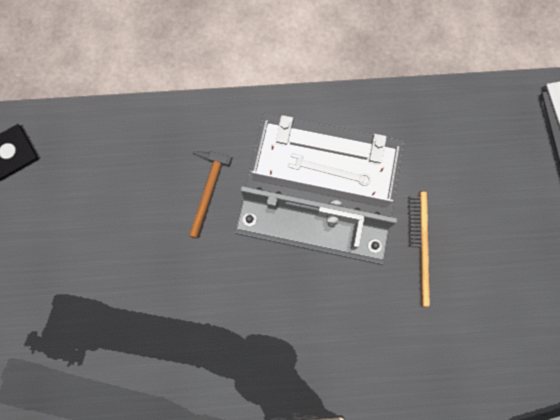

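The top view shows the jig at columns 237-400, rows 115-262, with the projecting leg near (358,230). The hammer is on its left at (205,195) and the brush on its right at (425,250). I'll enlarge both views to pick exact points.

```bash
python3 - <<'E'
import cv2
a=cv2.imread("pics/top0.png")[170:270,232:402]; cv2.imwrite("pics/topz.png",cv2.resize(a,(782,460),interpolation=cv2.INTER_CUBIC))
a=cv2.imread("pics/scene0.png")[160:300,150:340]; cv2.imwrite("pics/scz.png",cv2.resize(a,(798,588),interpolation=cv2.INTER_CUBIC))
E
```

```text
(no output)
```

View pics/topz.png

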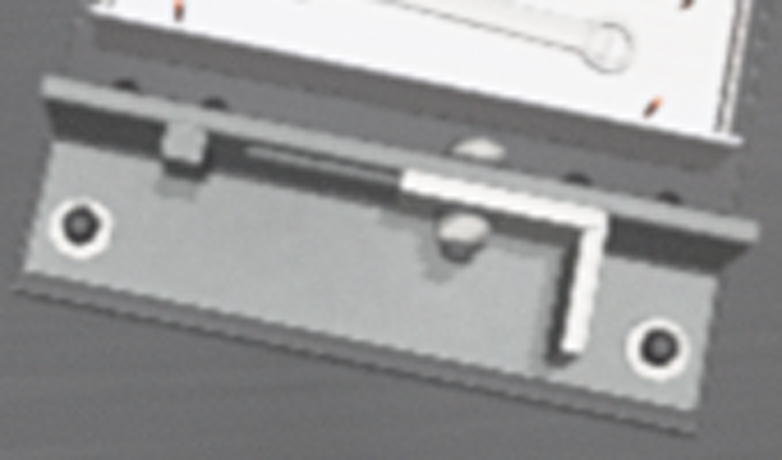

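View pics/scz.png

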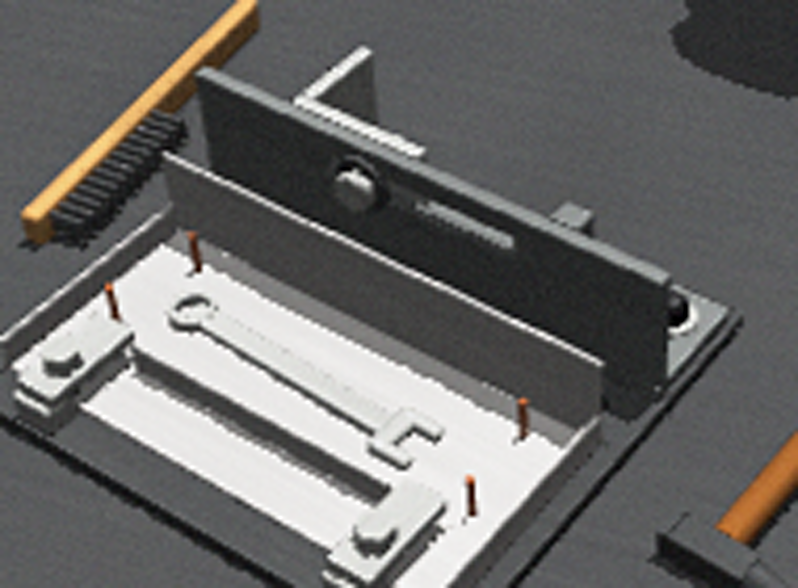

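In the enlarged views, the bracket's top corners are at (45,77) and (757,228) in the top zoom, with the leg tip at (572,351). In the scene zoom, the bolt head is at (355,185) behind the bracket, and the panel edge corners are at (165,153) and (602,365). Next I'll fit the jig pose and stop position.

```bash
cat > fit.py <<'E'
from cell import *
import numpy as np
from scipy.optimize import least_squares
P=[]
def t(u,v,*p): P.append(("top",232+(u+.5)/4.6-.5,170+(v+.5)/4.6-.5,*p))
def s(u,v,*p): P.append(("scene",150+(u+.5)/4.2-.5,160+(v+.5)/4.2-.5,*p))
# x,y,z mm, moves with stop
t(45,77,10,180,110,0);t(757,228,10,-180,110,0);t(752,241,0,-180,110,0);t(42,93,0,180,110,0)
t(20,275,-75,180,22,0);t(695,412,-75,-180,22,0);t(572,351,-72,-122,112,1)
s(200,78,10,-180,110,0);s(665,283,10,180,110,0);s(365,49,-72,-122,112,1);s(355,185,26,-60,84,1)
s(165,153,57.5,-170,80,0);s(602,365,57.5,170,80,0)
C={n:calibration(n) for n in("top","scene")}
def world(q,p):
    a=q[2];x,y,z=np.array(p[:3])/1000
    if p[3]: y+=q[3]
    return np.array([q[0]+np.cos(a)*x-np.sin(a)*y,q[1]+np.sin(a)*x+np.cos(a)*y,z])
def proj(n,w):
    c=C[n]["view"]@np.r_[w,1];k=C[n]["K"]@c[:3];return k[:2]/k[2]
def res(q): return np.concatenate([proj(p[0],world(q,p[3:]))-p[1:3] for p in P])
if __name__=="__main__":
    r=least_squares(res,[.6,0,0,.05],loss="soft_l1")
    print(r.x.round(4),np.degrees(r.x[2]))
    print(r.fun.reshape(-1,2).round(1).tolist())
    for n,p in dict(leg=(-45,-122,96,1),leg_end=(-45,-2,96,0),head_end=(21,60,84,0),hammer_side=(0,115,110,0)).items(): print(n,world(r.x,p).round(4))
E
python3 fit.py
```

```text
[ 0.5815 -0.088  -0.2738  0.021 ] -15.689307191473294
[[-1.0, 0.1], [-0.6, -1.1], [-0.2, 0.3], [-1.3, 0.7], [-0.3, -0.6], [-1.0, 0.0], [-0.9, 0.2], [-2.0, -1.9], [-1.3, -1.0], [-0.2, -1.0], [-1.8, 1.4], [-1.3, -0.9], [-0.7, -1.7]]
leg [ 0.5109 -0.1731  0.096 ]
leg_end [ 0.5377 -0.0778  0.096 ]
head_end [ 0.618 -0.036  0.084]
hammer_side [0.6126 0.0227 0.11  ]
```

Careful with the scale: shifts go in shares of 750 mm and turns go in shares of 60 degrees. That gives: -18 cm / 75 = -0.24, 16.5 cm / 75 = 0.22, 6.3 degrees / 60 = 0.105.

{"method": "step_arm", "body": {"targets": [{"hand": 8.5, "xyz": [0.04, -0.048, 0], "rot": [0, 0, 0.025]}, {"hand": 8.5, "xyz": [0.08, -0.096, 0], "rot": [0, 0, 0.05]}, {"hand": 8.5, "xyz": [0.1267, -0.144, 0], "rot": [0, 0, 0.075]}, {"hand": 8.5, "xyz": [0.1733, -0.192, 0], "rot": [0, 0, 0.105]}, {"hand": 8.5, "xyz": [0.22, -0.24, 0], "rot": [0, 0, 0.105]}]}}

```text
clock: 0.6
eef_pos: [0.4002, 0.398, 0.2498]
eef_rot: [-0.428, -3.112, 0.0]
force: [1.0, -0.3, -0.5]
opening: 0.0851
gripper_force: 0.0
```

Converted, -22 cm / 75 = -0.2933, -17.6 cm / 75 = -0.2347.

{"method": "step_arm", "body": {"targets": [{"hand": 8.5, "xyz": [0.0267, -0.0587, 0], "rot": [0, 0, 0]}, {"hand": 8.5, "xyz": [0.0533, -0.1173, 0], "rot": [0, 0, 0]}, {"hand": 8.5, "xyz": [0.08, -0.176, 0], "rot": [0, 0, 0]}, {"hand": 8.5, "xyz": [0.1067, -0.2347, 0], "rot": [0, 0, 0]}, {"hand": 8.5, "xyz": [0.1333, -0.2933, 0], "rot": [0, 0, 0]}]}}

```text
clock: 1.1
eef_pos: [0.4995, 0.1778, 0.2499]
eef_rot: [-0.43, -3.112, -0.0]
force: [1.7, -0.0, 0.7]
opening: 0.085
gripper_force: 0.0
```

Converted, -24 cm / 75 = -0.32, -19.2 cm / 75 = -0.256.

{"method": "step_arm", "body": {"targets": [{"hand": 6, "xyz": [0, -0.064, 0], "rot": [0, 0, 0]}, {"hand": 6, "xyz": [0, -0.128, 0], "rot": [0, 0, 0]}, {"hand": 6, "xyz": [0, -0.192, 0], "rot": [0, 0, 0]}, {"hand": 6, "xyz": [0, -0.256, 0], "rot": [0, 0, 0]}, {"hand": 6, "xyz": [0.0067, -0.32, 0], "rot": [0, 0, 0]}]}}

```text
clock: 1.6
eef_pos: [0.5034, -0.0621, 0.25]
eef_rot: [-0.43, -3.112, -0.001]
force: [1.2, 0.8, -0.3]
opening: 0.0601
gripper_force: 0.0
```

Converted, -11.2 cm / 75 = -0.1493, -9 cm / 75 = -0.12.

{"method": "step_arm", "body": {"targets": [{"hand": 6, "xyz": [0.0027, -0.0533, 0], "rot": [0, 0, 0]}, {"hand": 6, "xyz": [0.0053, -0.1067, 0], "rot": [0, 0, 0]}, {"hand": 6, "xyz": [0.008, -0.1493, 0], "rot": [0, 0, 0]}, {"hand": 6, "xyz": [0.008, -0.1493, -0.06], "rot": [0, 0, 0]}, {"hand": 6, "xyz": [0.008, -0.1493, -0.12], "rot": [0, 0, 0]}]}}

```text
clock: 2.1
eef_pos: [0.5105, -0.1736, 0.1596]
eef_rot: [0.434, 3.109, -0.0]
force: [-0.3, 0.5, -1.3]
opening: 0.0604
gripper_force: 0.0
```

```bash
python3 - <<'E'
from cell import *
import cv2
a=camera("top")[140:300,230:430,::-1];b=camera("scene")[100:300,150:340,::-1]
cv2.imwrite("pics/v1.png",cv2.hconcat([cv2.resize(a,None,fx=2.2,fy=2.2),cv2.resize(b[:,:],(340,352))]))
E
```

```text
(no output)
```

View pics/v1.png

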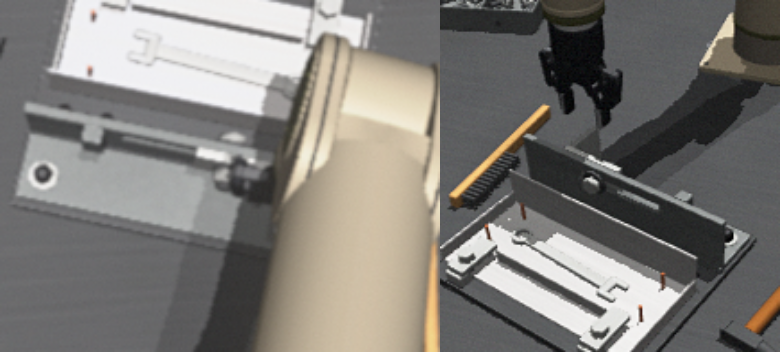

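In the right half, the open fingers straddle the projecting leg at about (598,110), just above it, and nothing is in the way. I'll descend and grip lightly.

Converted, -6.4 cm / 75 = -0.0853, -5 cm / 75 = -0.0667.

{"method": "step_arm", "body": {"targets": [{"hand": 6, "xyz": [0, 0, -0.0333], "rot": [0, 0, 0]}, {"hand": 6, "xyz": [0, 0, -0.0667], "rot": [0, 0, 0]}, {"hand": 6, "xyz": [0, 0, -0.0853], "rot": [0, 0, 0]}, {"hand": 6, "xyz": [0, 0, -0.0853], "rot": [0, 0, 0]}, {"hand": 3, "xyz": [0, 0, -0.0853], "rot": [0, 0, 0]}], "newtons": 20}}

```text
clock: 2.7
eef_pos: [0.5109, -0.1724, 0.0975]
eef_rot: [0.43, 3.111, 0.0]
force: [0.5, 0.4, -0.5]
opening: 0.0467
gripper_force: 0.0
```

{"method": "step_arm", "body": {"targets": [{"hand": 2, "xyz": [0, 0, 0], "rot": [0, 0, 0]}, {"hand": 0.5, "xyz": [0, 0, 0], "rot": [0, 0, 0]}, {"hand": 0.5, "xyz": [0, 0, 0], "rot": [0, 0, 0]}, {"hand": 0.5, "xyz": [0, 0, 0], "rot": [0, 0, 0]}, {"hand": 0.5, "xyz": [0, 0, 0], "rot": [0, 0, 0]}], "newtons": 20}}

```text
clock: 3.2
eef_pos: [0.5107, -0.1723, 0.097]
eef_rot: [0.43, 3.111, 0.001]
force: [-1.8, 1.0, 6.4]
opening: 0.0096
gripper_force: 24.3
```

{"method": "step_arm", "body": {"targets": [{"hand": 0.5, "xyz": [0.0057, 0.0205, 0], "rot": [0, 0, 0]}, {"hand": 0.5, "xyz": [0.0129, 0.0463, 0], "rot": [0, 0, 0]}, {"hand": 0.5, "xyz": [0.0201, 0.0719, 0], "rot": [0, 0, 0]}, {"hand": 0.5, "xyz": [0.0273, 0.0976, 0], "rot": [0, 0, 0]}, {"hand": 0.5, "xyz": [0.0307, 0.1092, 0], "rot": [0, 0, 0]}]}}

```text
clock: 3.7
eef_pos: [0.534, -0.0903, 0.097]
eef_rot: [0.43, 3.11, -0.001]
force: [-1.4, -6.2, 7.1]
opening: 0.0097
gripper_force: 24.2
```

Converted, 0.96 cm / 75 = 0.0128, 0.77 cm / 75 = 0.0103.

{"method": "step_arm", "body": {"targets": [{"hand": 0.5, "xyz": [0.0007, 0.0025, 0], "rot": [0, 0, 0]}, {"hand": 0.5, "xyz": [0.0015, 0.0052, 0], "rot": [0, 0, 0]}, {"hand": 0.5, "xyz": [0.0021, 0.0077, 0], "rot": [0, 0, 0]}, {"hand": 0.5, "xyz": [0.0029, 0.0103, 0], "rot": [0, 0, 0]}, {"hand": 0.5, "xyz": [0.0036, 0.0128, 0], "rot": [0, 0, 0]}]}}

```text
clock: 4.2
eef_pos: [0.5362, -0.0826, 0.097]
eef_rot: [0.433, 3.11, -0.002]
force: [-1.8, -6.1, 6.7]
opening: 0.0098
gripper_force: 24.2
```

{"method": "step_arm", "body": {"targets": [{"hand": 0.5, "xyz": [0.0004, 0.0013, 0], "rot": [0, 0, 0]}, {"hand": 0.5, "xyz": [0.0007, 0.0025, 0], "rot": [0, 0, 0]}, {"hand": 0.5, "xyz": [0.0011, 0.0039, 0], "rot": [0, 0, 0]}, {"hand": 0.5, "xyz": [0.0015, 0.0051, 0], "rot": [0, 0, 0]}, {"hand": 0.5, "xyz": [0.0017, 0.0064, 0], "rot": [0, 0, 0]}]}}

```text
clock: 4.7
eef_pos: [0.5375, -0.0779, 0.097]
eef_rot: [0.433, 3.11, -0.002]
force: [-0.8, -5.1, 4.7]
opening: 0.0096
gripper_force: 24.2
```

Converted, 0.29 cm / 75 = 0.0039, 0.19 cm / 75 = 0.0025.

{"method": "step_arm", "body": {"targets": [{"hand": 0.5, "xyz": [0.0004, 0.0013, 0], "rot": [0, 0, 0]}, {"hand": 0.5, "xyz": [0.0007, 0.0025, 0], "rot": [0, 0, 0]}, {"hand": 0.5, "xyz": [0.0011, 0.0039, 0], "rot": [0, 0, 0]}, {"hand": 0.5, "xyz": [0.0011, 0.0039, 0], "rot": [0, 0, 0]}, {"hand": 0.5, "xyz": [0.0011, 0.0039, 0], "rot": [0, 0, 0]}]}}

```text
clock: 5.2
eef_pos: [0.538, -0.0762, 0.0971]
eef_rot: [0.435, 3.11, -0.004]
force: [-1.7, -9.8, 7.2]
opening: 0.0097
gripper_force: 24.2
```

{"method": "step_arm", "body": {"targets": [{"hand": 0.5, "xyz": [0.0004, 0.0013, 0], "rot": [0, 0, 0]}, {"hand": 0.5, "xyz": [0.0007, 0.0025, 0], "rot": [0, 0, 0]}, {"hand": 0.5, "xyz": [0.0007, 0.0025, 0], "rot": [0, 0, 0]}, {"hand": 0.5, "xyz": [0.0007, 0.0025, 0], "rot": [0, 0, 0]}, {"hand": 0.5, "xyz": [0.0007, 0.0025, 0], "rot": [0, 0, 0]}]}}

```text
clock: 5.7
eef_pos: [0.538, -0.0761, 0.097]
eef_rot: [0.437, 3.11, -0.007]
force: [-5.8, -15.2, 7.9]
opening: 0.0098
gripper_force: 24.6
```

Converted, 4 cm / 75 = 0.0533.

{"method": "step_arm", "body": {"targets": [{"hand": 4, "xyz": [0, 0, 0], "rot": [0, 0, 0]}, {"hand": 5, "xyz": [0, 0, 0], "rot": [0, 0, 0]}, {"hand": 5, "xyz": [0, 0, 0], "rot": [0, 0, 0]}, {"hand": 5, "xyz": [0, 0, 0], "rot": [0, 0, 0]}, {"hand": 5, "xyz": [0, 0, 0.0533], "rot": [0, 0, 0]}]}}

```text
clock: 6.2
eef_pos: [0.5356, -0.0703, 0.1323]
eef_rot: [-0.428, -3.104, 0.002]
force: [0.1, 1.2, 0.3]
opening: 0.0499
gripper_force: 0.0
```

Converted, 8.7 cm / 75 = 0.116, 4.3 cm / 75 = 0.0573.

{"method": "step_arm", "body": {"targets": [{"hand": 5, "xyz": [0, 0, 0.0267], "rot": [0, 0, 0]}, {"hand": 5, "xyz": [0, 0, 0.0533], "rot": [0, 0, 0]}, {"hand": 5, "xyz": [0.0573, 0.0227, 0.0533], "rot": [0, 0, 0]}, {"hand": 5, "xyz": [0.116, 0.0467, 0.0533], "rot": [0, 0, 0]}, {"hand": 5, "xyz": [0.116, 0.0467, 0.0533], "rot": [0, 0, 0]}]}}

```text
clock: 6.7
eef_pos: [0.6289, -0.0313, 0.1741]
eef_rot: [-0.421, -3.113, -0.001]
force: [0.2, 0.8, -0.9]
opening: 0.0498
gripper_force: 0.0
```

```bash
python3 - <<'E'
from cell import *
import cv2
s=read_state();print(s["eef_pos"],s["eef_rot"],s["opening"],s["force"])
i=camera("scene");cv2.imwrite("pics/s2.png",i[:,:,::-1])
b=i[110:260,170:360,::-1]
cv2.imwrite("pics/v2.png",cv2.resize(b,(760,600),interpolation=cv2.INTER_CUBIC))
E
```

```text
[ 0.62886052 -0.03128782  0.17412046] [-4.20696581e-01 -3.11251520e+00 -6.81962144e-04] 0.04983187375675906 [ 0.17001714  0.79043179 -0.87813899]
```

View pics/v2.png

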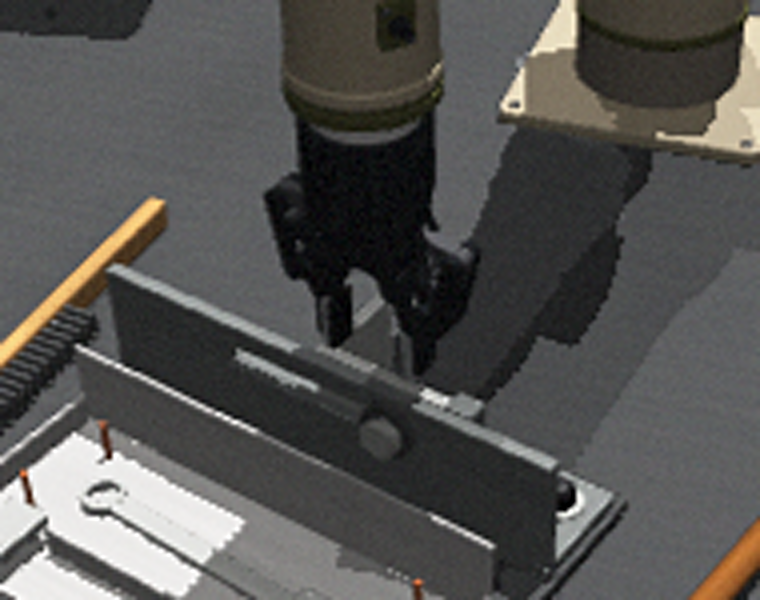

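The stop's flat leg now reaches the block at about (455,400). The head is at (382,436), and the fingers are up above the bracket. I'll check the predicted head position against this picture.

```bash
python3 - <<'E'
from fit import *
r=least_squares(res,[.6,0,0,.05],loss="soft_l1").x
print("meas",170+382.5/4-.5,110+436.5/4-.5,"pred",proj("scene",[.6231,-.0356,.084]))
for u,v,p in((555,468,(5,180,110,0)),(112,266,(5,-180,110,0)),(495,545,(57.5,170,80,0)),(80,350,(57.5,-170,80,0))):
    print((170+(u+.5)/4-.5,110+(v+.5)/4-.5),proj("scene",world(r,p)))
s=read_state();print(s["clock"],s["eef_pos"],s["joint_velocities"].round(3))
E
```

```text
meas 265.125 218.625 pred [263.3897667  219.28931072]
(308.375, 226.625) [307.75794898 224.77619443]
(197.625, 176.125) [196.45375755 175.33614877]
(293.375, 245.875) [292.28471278 244.80721577]
(189.625, 197.125) [187.58135643 195.10023348]
6.75 [ 0.62682055 -0.03365109  0.1743999 ] [ 0.015 -0.061  0.043  0.069  0.028  0.002  0.003]
```

Converted, -4 cm / 75 = -0.0533, -3 cm / 75 = -0.04.

{"method": "step_arm", "body": {"targets": [{"hand": 5, "xyz": [0, 0, 0], "rot": [0, 0, 0]}, {"hand": 5, "xyz": [0, 0, -0.0133], "rot": [0, 0, 0]}, {"hand": 5, "xyz": [0, 0, -0.04], "rot": [0, 0, 0]}, {"hand": 5, "xyz": [0, 0, -0.0533], "rot": [0, 0, 0]}, {"hand": 5, "xyz": [0, 0, -0.0533], "rot": [0, 0, 0]}]}}

```text
clock: 7.25
eef_pos: [0.624, -0.0364, 0.1345]
eef_rot: [-0.431, -3.109, 0.0]
force: [0.8, -0.2, -0.1]
opening: 0.0502
gripper_force: 0.0
```

Converted, -3 cm / 75 = -0.04, -2.5 cm / 75 = -0.0333.

{"method": "step_arm", "body": {"targets": [{"hand": 5, "xyz": [0.004, 0, -0.0067], "rot": [0, 0, 0]}, {"hand": 5, "xyz": [0.004, 0, -0.02], "rot": [0, 0, 0]}, {"hand": 5, "xyz": [0.004, 0, -0.0333], "rot": [0, 0, 0]}, {"hand": 5, "xyz": [0.004, 0, -0.04], "rot": [0, 0, 0]}, {"hand": 5, "xyz": [0.004, 0, -0.04], "rot": [0, 0, 0]}]}}

```text
clock: 7.75
eef_pos: [0.6279, -0.0361, 0.1049]
eef_rot: [-0.43, -3.11, 0.0]
force: [-1.2, -0.4, 0.1]
opening: 0.0498
gripper_force: 0.0
```

```bash
python3 - <<'E'
from cell import *
import cv2
s=read_state();print(s["eef_pos"],s["opening"],s["force"])
b=camera("scene")[150:270,200:350,::-1]
cv2.imwrite("pics/v3.png",cv2.resize(b,(750,600),interpolation=cv2.INTER_CUBIC))
E
```

```text
[ 0.62786971 -0.03608957  0.10489859] 0.049760934941087714 [-1.18380121 -0.4332032   0.09819693]
```

View pics/v3.png

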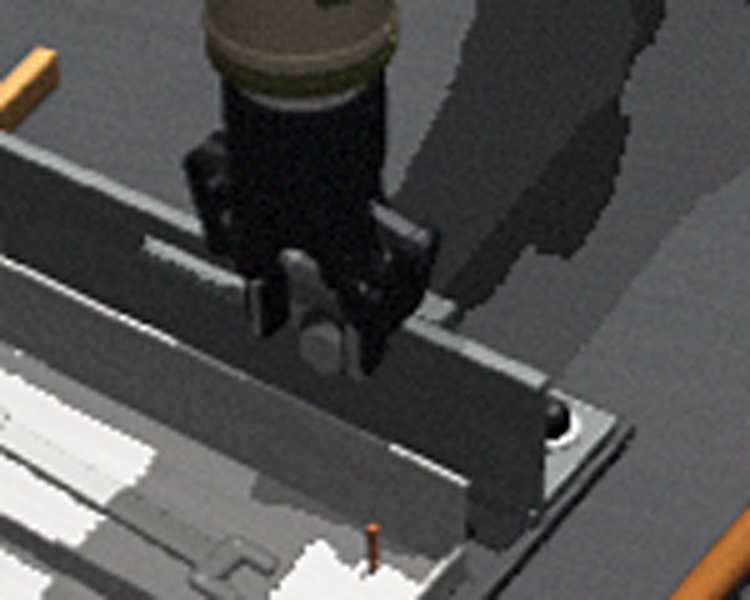

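The fingers at (265,310) and (365,350) are evenly astride the head at (325,347), clear of the bracket and the folded edge. I'll descend and close.

{"method": "step_arm", "body": {"targets": [{"hand": 5, "xyz": [0, 0, -0.0133], "rot": [0, 0, 0]}, {"hand": 5, "xyz": [0, 0, -0.024], "rot": [0, 0, 0]}, {"hand": 5, "xyz": [0, 0, -0.024], "rot": [0, 0, 0]}, {"hand": 4, "xyz": [0, 0, -0.024], "rot": [0, 0, 0]}, {"hand": 3.2, "xyz": [0, 0, -0.024], "rot": [0, 0, 0]}]}}

```text
clock: 8.3
eef_pos: [0.6286, -0.0362, 0.0883]
eef_rot: [0.43, 3.112, 0.0]
force: [-0.2, -0.2, 0.3]
opening: 0.0319
gripper_force: 0.0
```

{"method": "step_arm", "body": {"targets": [{"hand": 2.8, "xyz": [0, 0, 0], "rot": [0, 0, 0]}, {"hand": 2.6, "xyz": [0, 0, 0], "rot": [0, 0, 0]}, {"hand": 2.2, "xyz": [0, 0, 0], "rot": [0, 0, 0]}, {"hand": 2, "xyz": [0, 0, 0], "rot": [0, 0, 0]}, {"hand": 2, "xyz": [0, 0, 0], "rot": [0, 0, 0]}], "newtons": 30}}

```text
clock: 8.8
eef_pos: [0.6284, -0.0374, 0.0885]
eef_rot: [0.432, 3.111, -0.002]
force: [-2.8, -4.6, 4.9]
opening: 0.0229
gripper_force: 29.5
```

Converted, 0.1 cm / 75 = 0.0013, 0.03 cm / 75 = 0.0004.

{"method": "step_arm", "body": {"targets": [{"hand": 2, "xyz": [0.0004, 0.0013, 0], "rot": [0, 0, 0]}, {"hand": 2, "xyz": [0.0004, 0.0013, 0], "rot": [0, 0, 0]}, {"hand": 2, "xyz": [0.0004, 0.0013, 0], "rot": [0, 0, 0]}, {"hand": 2, "xyz": [0.0004, 0.0013, 0], "rot": [0, 0, 0]}, {"hand": 2, "xyz": [0.0004, 0.0013, 0], "rot": [0, 0, 0]}], "newtons": 45}}

```text
clock: 9.3
eef_pos: [0.6285, -0.0374, 0.0886]
eef_rot: [0.433, 3.112, -0.003]
force: [-4.3, -5.7, 5.9]
opening: 0.0223
gripper_force: 44.0
```

Converted, 0.1 cm / 75 = 0.0013, 0.03 cm / 75 = 0.0004.

{"method": "step_arm", "body": {"targets": [{"hand": 2, "xyz": [0.0004, 0.0013, 0], "rot": [0, 0, 0]}, {"hand": 2, "xyz": [0.0004, 0.0013, 0], "rot": [0, 0, 0]}, {"hand": 2, "xyz": [0.0004, 0.0013, 0], "rot": [0, 0, 0]}, {"hand": 2, "xyz": [0.0004, 0.0013, 0], "rot": [0, 0, 0]}, {"hand": 2, "xyz": [0.0004, 0.0013, 0], "rot": [0, 0, 0]}]}}

```text
clock: 9.8
eef_pos: [0.6285, -0.0373, 0.0886]
eef_rot: [-0.434, -3.111, 0.005]
force: [-5.9, -10.1, 7.1]
opening: 0.0231
gripper_force: 44.1
```

```bash
python3 - <<'E'
from cell import *
import cv2
s=read_state();print(s["eef_pos"],s["opening"],s["force"],s["wrist_torque"])
i=camera("scene")[...,::-1]; cv2.imwrite("pics/v4.png",cv2.resize(i[180:255,210:310],(800,600),interpolation=cv2.INTER_CUBIC))
E
```

```text
[ 0.62845457 -0.03733147  0.08857246] 0.023148467582724694 [ -5.87338189 -10.13971108   7.08787272] [-1.95989501  1.20208036  0.07430894]
```

View pics/v4.png

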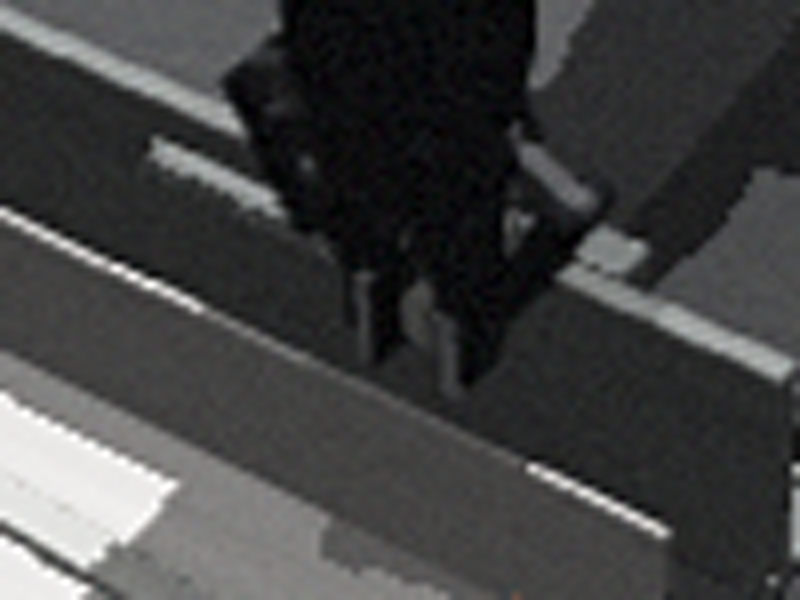

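The two fingers at (370,315) and (455,350) clasp the head at (418,310), clear of the folded edge. The grip is steady at 44 N, and the stop did not move when I pushed it further against its block. Handing in.

```bash
python3 -c "
from cell import *
print(finish_job())"
```

```text
the job is handed in; nothing more can be done
None
```

The job is handed in at about 10 s: the stop was pushed up against its block and the hidden bolt head was still held at 44 N; hand-in returned no verdict.

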